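# Mount the calibration carriage on the dovetail rail

### The arm

A 6-joint arm with a two-finger parallel gripper is mounted at the origin on the work surface; the furniture and walls round the work are solid. World frame = base frame: x ahead of the robot, y to its left, z up, the work surface at z = 0. Lengths are in mm, angles in rad, forces in N, time in s.
With the tool pointing down it reaches from about 300 to 950 mm from the base axis. Payload 3.1 kg.
Tool frame: the origin (TCP) lies midway between the tips of the shut fingers; the grasp point (between the pads) lies 19 mm behind it; z points along the fingers, y is the line along which they close (so a half turn about z gives the same grasp; the last joint's range is limited). The gripper opens to 85 mm and grips with 20 to 120 N. Pads are 22 mm wide; open, the fingers measure 114 mm over their backs; the gripper's body (76 mm by 85 mm) begins 54 mm behind the grasp point. The pads swing forward as they close: fully open they stand 13 mm farther back than shut.
Start: joints at [-1.211, 0.308, 1.634, -0, 1.2, -0.07], TCP at [260.406, -568.173, 199.672] pointing down, gripper open.
Joint ranges: [-3.06, 3.06], [-0.79, 1.96], [0.05, 2.63], [-1.19, 4.34], [0.05, 2.64], [-2.94, 2.94]. Speed limits (rad/s): [2.79, 2.79, 3.14, 3.14, 3.14, 3.14].

### API

Orientations are given as a 3x3 rotation matrix whose columns are the frame's x, y, z axes.
In Python, from plant import arm gives the robot as it stands. The module is installed in compiled form; this text tells all that it offers.
- The arm moves only by the tool move_arm, never from a script. Its argument "plan" is a list that holds one entry, the list of rows, each a list of 4 numbers: the shift along the tool's x, y, z in mm, then the turn about the tool's z in degrees. A call has 1 to 12 rows; each row shifts and turns the commanded pose from where the row before left it, along the tool's axes as they then stand; what a row does not reach is not made up. A row lasts 1/8 s, in which the tool goes at most 62.5 mm and 10.7 degrees, less where a joint would pass 70% of its speed; a pose out of reach is approached as far as the arm can. A call is refused whole if a number of a shift passes 62.5 or a number of a turn 10.7, either way. A call with a gripper value outside its range is refused whole. "fingers" is the opening, from 0 (shut) to 1 (fully open), set as the call begins (left out, the last holds). The fingers move at their own pace and stop on an object; "force" is the grip in N (left out, the last holds). Time passes only in rows, so rows that do not move let the fingers close. It gives the time, the measured TCP pose, the force, the opening and the grip force at its end, in the units of the state.
- arm.observe(): the state, without advancing time (a new reading comes with each control period).
- arm.snapshot(name): name is "side" or "top" or "wrist"; returns a dict with "image" (480x640x3 uint8, blue, green, red), "fx", "fy", "cx", "cy" (pixels), "extrinsics" (4x4, takes a point from world to camera coordinates); the wrist camera has in their place "T_tool_cam" (4x4, takes a point from camera to tool coordinates, whose origin is the TCP and whose axes are the flange's). Camera axes: x right, y up, looking along -z (the intrinsics and any distortion apply to the point x, -y, -z); pixel columns grow to the right and rows downward; lengths in mm; the calibration is good to about 2 mm. A picture is of the moment at which its call begins: read the wrist's pose just before it. There is no depth.
- arm.finish_job(): hands the job in; it is judged then, once.
The state is a dict: "t": time; "qpos": joint angles; "qvel": joint speeds; "effort": joint torques, N m; "eef_pos": TCP position; "tool_rot": TCP orientation; "force": force on the tool from outside, world axes, zero at the start; "moment": the same for the moment, N m; "gripper_width": finger opening in mm; "finger_force": force on a finger pad.
Only numpy, scipy, OpenCV 4.12 (cv2) and the standard library are available. Lean on these libraries where they do the work, as an engineer would, in place of code of your own. Each camera call takes 0.05 s, during which the arm holds its last target. There are 200 camera calls.

### The job

Slide the carriage that carries the aluminium calibration block onto the dovetail rail from the rail's open end, and push it gently along until it rests snug against the red stop. Then, keeping it snug, tighten the T-handle on its side clockwise as far as it will go and let go. Never force the carriage against the rail or the stop, and leave the flask, the solder reel, the dropper bottle and the paste jar where they are.

Things in the scene. Friction and masses are not known exactly. Their poses are not given: they have to be found in the camera images.
- rail: Fixed aluminium dovetail rail on a dark base plate 190 x 70 x 10 mm. Origin: centre of the base's underside, on the bench. x runs along the rail from its open end (x = -90 mm) to its closed end (end plate, x = 89 to 95 mm, 47 mm high); z up. Dovetail: flat top 40 mm wide, 40 mm above the bench, narrowing downwards at 60 degrees to z = 26 mm.
- rail_end (a point): Open end of the rail, on its centre line at the height of its top (x = -90 mm, z = 40 mm of the rail), axes as the rail's. The next 12 mm are a tapered lead-in: at the very end the top is 2.5 mm lower and each side 3.5 mm narrower. A red stop (20 mm long, 56 wide, top 52 above the bench) sits fixed astride the rail, its near face 95 to 140 mm from here; its place is not measured.
- carriage: Loose carriage, 0.55 to 0.8 kg, dark plate 70 mm long (x), 64 wide (y). Origin: centre of its underside; x is its slide direction, z up. Jaws (z 0 to 12 mm) below the plate (z 12 to 24 mm) fit round the dovetail, 1 mm clearance a side when loose; on the rail this origin is 28 mm above the bench. The T-handle's stem (12 mm thick) stands on an ear at y = -62 mm.
- block_centre (a point): Centre of the aluminium calibration block (45 mm along the carriage's x, 60 along y, 28 high), fixed on a 10 mm high, smaller spacer on the carriage, 48 mm above the carriage's origin, axes as the carriage's. Lift and push the carriage here. Taken by the faces 45 mm apart, the fingers keep clear of the T-handle.
- clamp_knob (a joint): Turn of the T-handle, rad: about 0 to 0.2 at the start (loose), 1.4 tight at its end stop. Grows clockwise seen from above. Friction about 0.12 N m; in its last part it also presses a brass gib on the dovetail, which draws the carriage sideways by about 1 mm.
- knob_grip (a point): Centre of the T-handle's black grip bar (38 mm long, 14 mm thick, 24 mm high, upright sides) on its upright axis, 84 mm above the carriage's origin and 62 mm to the carriage's -y side. The bar lies along this point's x axis, which turns with it (at joint value 0 along the carriage's x). The fingers pass above the block here.
- flask_1: Bystander: tall steel flask with black cap, 72 mm across, 250 mm high; origin at the centre of its foot.
- reel: Bystander: blue reel of solder, 66 mm across, 40 mm high; origin at the centre of its underside.
- dropper: Bystander: white dropper bottle with red tip, 40 mm across, 112 mm high; origin at the centre of its underside.
- jar: Bystander: white paste jar, 49 mm across, 42 mm high; origin at the centre of its underside.

How it is judged:
By the outcome, as a careful person would: the job done as asked, in the order asked, and still so for the second after the job is handed in, with the robot touching nothing.
It also fails if it takes over 64 s, if anything falls off the work surface, if the arm or the gripper's body presses on something with over 40 N, if the wrist force passes 120 N, or if a joint passes its speed limit or range.

## Working session

There is one attempt and no reset: what is moved stays moved. The work goes in short steps, Python scripts to look and compute and a tool call to move; the robot and the scene stay as the last step left them, time stands still between calls to the robot, and variables do not carry over. Pictures are saved under pics/ and viewed, at most 10 in all, crops included, and the job is handed in when it is done.

Besides the shell and the picture viewer there is one more tool, called after "Request:" as name(argument=value, ...) on one line, values as JSON. move_arm: Moves the arm, as the interface text tells. Its arguments: {"type":"object","properties":{"plan":{"type":"array"},"fingers":{"type":"number"},"force":{"type":"number"}},"required":["plan"]}

```bash
mkdir -p pics; cat > h.py <<'E'
import numpy as np, cv2
from plant import arm
def snap(n,f):
    s=arm.observe(); d=arm.snapshot(n); cv2.imwrite('pics/'+f,d['image'])
    if n=='wrist':
        T=np.eye(4);T[:3,:3]=np.array(s['tool_rot']);T[:3,3]=s['eef_pos']
        d['extrinsics']=np.linalg.inv(T@np.array(d['T_tool_cam']))
    K={k:np.array(d[k]).tolist() for k in('fx','fy','cx','cy','extrinsics')}
    import json;json.dump(K,open('pics/'+f+'.json','w'));print({k:v for k,v in d.items() if k not in('image',)})
    return d
def load(f):
    import json;return json.load(open('pics/'+f+'.json'))
def at(d,u,v,z):
    E=np.array(d['extrinsics']);R=E[:3,:3];c=-R.T@E[:3,3]
    r=R.T@np.array([(u-d['cx'])/d['fx'],-(v-d['cy'])/d['fy'],-1])
    return (c+r*(z-c[2])/r[2]).round(1)
def px(d,p):
    E=np.array(d['extrinsics']);q=E[:3,:3]@np.array(p)+E[:3,3]
    return (d['cx']+d['fx']*q[0]/-q[2], d['cy']+d['fy']*-q[1]/-q[2])
E
python3 -c "
from h import *
snap('top','t1.png');snap('side','s1.png');print(arm.observe())"
```

```text
{'fx': 441.79708350562345, 'fy': 441.79708350562345, 'cx': 319.37769447742755, 'cy': 240.7737156595371, 'extrinsics': array([[-2.79447111e-02, -9.99470362e-01,  1.66760074e-02,
        -1.39819524e+02],
       [ 9.85586476e-01, -2.47643154e-02,  1.67350014e-01,
        -5.45893613e+02],
       [-1.66848409e-01,  2.11121952e-02,  9.85756503e-01,
        -9.00888640e+02],
       [ 0.00000000e+00,  0.00000000e+00,  0.00000000e+00,
         1.00000000e+00]])}
{'fx': 467.76442446316304, 'fy': 467.76442446316304, 'cx': 311.56121847986356, 'cy': 235.9206680824711, 'extrinsics': array([[ 9.86387104e-01, -1.64433648e-01,  1.43420473e-03,
        -5.43304398e+02],
       [ 9.79907486e-02,  5.94775822e-01,  7.97896945e-01,
        -4.08461886e+01],
       [-1.32054136e-01, -7.86894718e-01,  6.02792177e-01,
        -1.02511827e+03],
       [ 0.00000000e+00,  0.00000000e+00,  0.00000000e+00,
         1.00000000e+00]])}
{'t': 0.1, 'qpos': array([-1.21069793e+00,  3.08948334e-01,  1.63504378e+00,  1.60810494e-05,
        1.19971013e+00, -6.97084303e-02]), 'qvel': array([-1.85842054e-03, -1.02293985e-03, -2.15866705e-03,  3.88136714e-05,
        1.17921491e-04, -1.19319448e-04]), 'effort': array([-3.05415188e-04, -4.16408801e+01, -2.77644002e+01, -8.49697631e-05,
        4.01359313e-03,  3.33451645e-06]), 'eef_pos': array([ 260.12420014, -567.40714578,  198.55043068]), 'tool_rot': array([[ 9.09048758e-01,  4.16689121e-01, -7.29321169e-04],
       [ 4.16689728e-01, -9.09046617e-01,  1.97956083e-03],
       [ 1.61874522e-04, -2.10341795e-03, -9.99997775e-01]]), 'force': array([-0.18755275, -0.90006914,  0.06722149]), 'moment': array([-0.05971712,  0.00937043, -0.01667216]), 'finger_force': 0.0, 'gripper_width': 85.45308660151962}
```

View pics/t1.png

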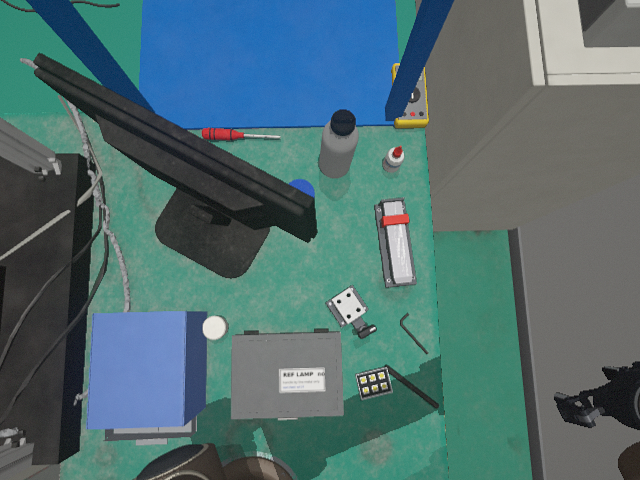

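View pics/s1.png

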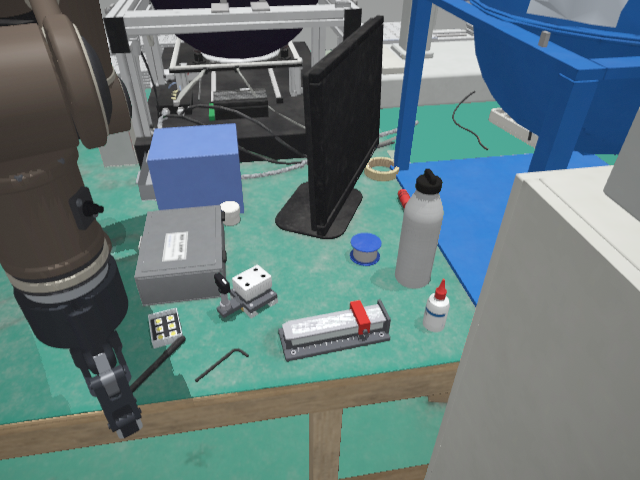

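The top view shows the carriage block at about (347,306), its T-handle at (366,330), the rail from its open end at (401,285) to its closed end at (392,203), and the red stop at (396,220). I'll zoom in to get exact corners.

```bash
python3 -c "
from h import *
im=cv2.imread('pics/t1.png')[190:345,320:430]
cv2.imwrite('pics/t1c.png',cv2.resize(im[:110],None,fx=5,fy=5,interpolation=cv2.INTER_CUBIC))
cv2.imwrite('pics/t1c.png',np.hstack([cv2.resize(im[:105,45:],None,fx=5.7,fy=5.7,interpolation=3)[:590,:380],cv2.resize(im[92:155,:70],None,fx=6,fy=6,interpolation=3)[:378].copy() if 0 else cv2.copyMakeBorder(cv2.resize(im[92:155,:70],None,fx=6,fy=6,interpolation=3),0,590-378,0,0,0)]))
d=load('t1.png')
print(at(d,347,306,80+10),at(d,366,330,84),at(d,401,285,40),at(d,392,203,40),at(d,396,220,52))
"
```

```text
[ 401.1 -204.9   90. ] [ 352.8 -241.5   84. ] [ 443.2 -325.8   40. ] [ 623.5 -316.5   40. ] [ 582.5 -320.8   52. ]
```

View pics/t1c.png

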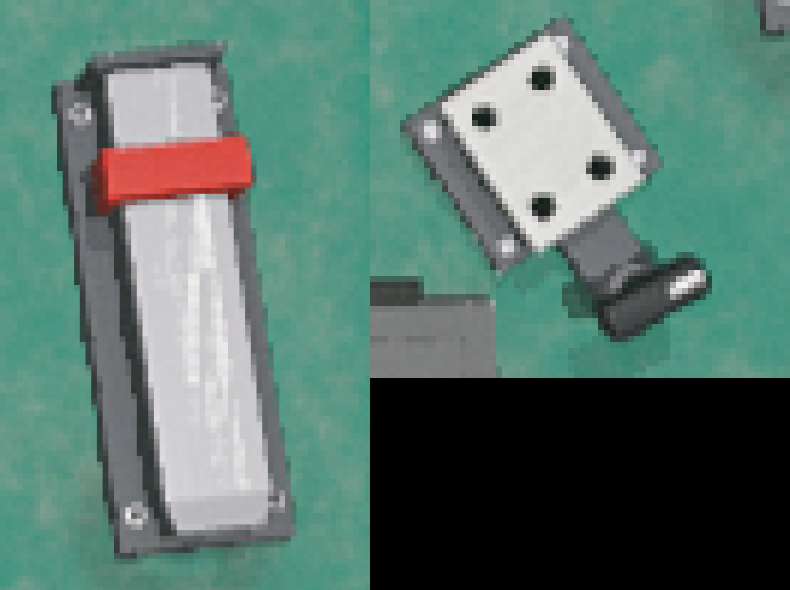

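The crop shows the block's top corners at (557,33), (650,180), (540,250) and (443,97). The rail top's left edge runs from (125,205) to (165,500), and the red stop's lower edge is at y≈200.

```bash
python3 -c "
from h import *
d=load('t1.png')
L=lambda X,Y,z:at(d,364.6+X/5.7,189.6+Y/5.7,z)
R=lambda X,Y,z:at(d,319.6+(X-370)/6,281.6+Y/6,z)
c=[R(*p,62) for p in[(557,33),(650,180),(540,250),(443,97)]];print(c,np.mean(c,0))
for a,b in((0,1),(1,2),(2,3),(3,0)): v=c[b]-c[a];print(np.linalg.norm(v),np.degrees(np.arctan2(v[1],v[0])))
b=[R(*p,84+12) for p in[(605,325),(700,270)]];print('bar',b)
k=[('baseOL',118,553,10),('baseOR',293,535,10),('baseCL',55,88,10),('topL1',165,500,40),('topR1',268,490,40),('topL0',125,205,40),('topR0',235,195,40),('stopL',100,207,52),('stopR',250,187,52),('plateR',225,45,47),('plateL',92,62,47)]
for n,*p in k: print(n,L(*p))
for u,v,z in((315,240,100),(315,240,350),(309,210,350),(433,230,100),(333,120,250),(395,158,112)): print(at(d,u,v,z),z)
"
```

```text
[array([ 440.3, -216.4,   62. ]), array([ 389.2, -246.4,   62. ]), array([ 366.6, -207.7,   62. ]), array([ 419.4, -176.2,   62. ])] [ 403.875 -211.675   62.   ]
59.255463883088474 -149.58348029276763
44.815733844265004 120.28404515023598
61.482436516455614 30.819918057229124
45.308387744434285 -62.53005617660495
bar [array([ 342.5, -225.3,   96. ]), array([ 359.3, -257.3,   96. ])]
baseOL [ 442.5 -297.1   10. ]
baseOR [ 447.6 -365.3   10. ]
baseCL [ 627.3 -281.7   10. ]
topL1 [ 460.  -310.8   40. ]
topR1 [ 462.7 -349.8   40. ]
topL0 [ 573.2 -301.8   40. ]
topR0 [ 576.  -344.2   40. ]
stopL [ 570.2 -290.1   52. ]
stopR [ 576.5 -347.4   52. ]
plateR [ 633.5 -342.4   47. ]
plateL [ 627.9 -290.8   47. ]
[ 534.9 -144.3  100. ] 100
[ 492.  -141.5  350. ] 350
[ 536.9 -133.8  350. ] 350
[ 549.5 -385.7  100. ] 100
[ 722.9 -180.   250. ] 250
[ 700.7 -314.2  112. ] 112
```

```bash
python3 -c "
from h import *
t=load('t1.png');s=load('s1.png')
def tri(a,b):
    def ray(d,u,v):
        E=np.array(d['extrinsics']);c=-E[:3,:3].T@E[:3,3];return c,at(d,u,v,0)-c
    c1,r1=ray(t,*a);c2,r2=ray(s,*b);k,res,_,_=np.linalg.lstsq(np.c_[r1,-r2],c2-c1,rcond=None)
    p,q=c1+k[0]*r1,c2+k[1]*r2;return p.round(),q.round()
print(tri((541,85),(520,172)))
for z in(0,-100,-300,-700):print(z,at(t,432,230,z),at(t,515,230,z))
p=tri((541,85),(520,172))[0]
for z in(0,100,200,300):print(px(t,[p[0],p[1],z]),px(s,[p[0],p[1],z]))
print(tri((316,207),(381,20)),tri((316,240),(322,235)))
"
```

```text
(array([ 700., -470.,  402.]), array([ 700., -470.,  402.]))
0 [ 568.4 -412.     0. ] [ 563.7 -602.1    0. ]
-100 [ 587.2 -440.3 -100. ] [ 582.  -649.7 -100. ]
-300 [ 624.8 -496.8 -300. ] [ 618.6 -745.  -300. ]
-700 [ 700. -610. -700.] [ 691.9 -935.6 -700. ]
(np.float64(452.8147993669272), np.float64(173.8526561944625)) (np.float64(451.97543632261966), np.float64(393.4428767949727))
(np.float64(467.76630406695847), np.float64(158.79365092126733)) (np.float64(464.3855238349706), np.float64(352.9628207766619))
(np.float64(486.2673235525084), np.float64(140.15961002825924)) (np.float64(479.18120257534747), np.float64(304.7012832457375))
(np.float64(509.7520951492404), np.float64(116.50598409492869)) (np.float64(497.1234911869501), np.float64(246.1759225364333))
(array([ 513., -142.,  465.]), array([ 623., -171.,  493.])) (array([ 536., -146.,   94.]), array([ 547., -147.,   96.]))
```

```bash
python3 -c "
from h import *
t=load('t1.png');s=load('s1.png')
def tri(a,b):
    def ray(d,u,v):
        E=np.array(d['extrinsics']);c=-E[:3,:3].T@E[:3,3];return c,at(d,u,v,0)-c
    c1,r1=ray(t,*a);c2,r2=ray(s,*b);k,res,_,_=np.linalg.lstsq(np.c_[r1,-r2],c2-c1,rcond=None)
    return (c1+k[0]*r1).round(),(c2+k[1]*r2).round()
print(tri((342,334),(222,272)))
print(at(t,342,334,70),at(t,342,334,80),at(t,328,330,75),at(s,222,272,70))
# tool moves to view pose
T=np.array(arm.observe()['tool_rot']);p=arm.observe()['eef_pos']
print(T.T@(np.array([400,-265,300])-p))
d=arm.snapshot('wrist');print(d['fx'],d['cx'],d['cy'],np.array(d['T_tool_cam']).round(3))
"
```

```text
(array([ 346., -194.,   68.]), array([ 348., -194.,   68.]))
[ 345.8 -194.2   70. ] [ 346.2 -193.5   80. ] [ 354.7 -165.9   75. ] [ 348.2 -196.    70. ]
[ 253.1802956  -216.83085951 -100.9527246 ]
404.19175005687475 316.72186060021335 235.5312947119285 [[ 2.00000e-03  9.50000e-01  3.11000e-01  8.13000e+01]
 [ 1.00000e+00 -1.00000e-03 -1.00000e-03 -3.65000e-01]
 [-1.00000e-03  3.11000e-01 -9.50000e-01 -1.73067e+02]
 [ 0.00000e+00  0.00000e+00  0.00000e+00  1.00000e+00]]
```

Request:
move_arm(plan=[[[37.5, -23, 0, 0], [37.5, -23, 0, 0], [37.5, -23, 0, 0], [37.5, -23, 0, 0], [37.5, -23, 0, 0], [37.5, -23, 0, 0], [37.5, -23, 0, 0], [36.5, -23, 0, 0], [0, 0, 0, -4.9], [0, 0, 0, 0], [0, 0, 0, 0]]], fingers=0.72)

```text
t: 1.52
eef_pos: [455.2, -276.5, 199.5]
tool_rot: [[0.871, 0.491, -0.0], [0.491, -0.871, 0.0], [-0.0, -0.0, -1.0]]
force: [-1.0, 0.6, 0.1]
gripper_width: 61.9
finger_force: 0.0
```

```bash
python3 -c "
from h import *
d=snap('wrist','w1.png');s=arm.observe();print(s['eef_pos'],s['tool_rot'],s['gripper_width'],s['force'])
d=load('w1.png');print(px(d,[404,-212,62]),px(d,[450,-331,40]),px(d,[630,-316,40]))"
```

```text
{'fx': 404.19175005687475, 'fy': 404.19175005687475, 'cx': 316.72186060021335, 'cy': 235.5312947119285, 'T_tool_cam': array([[ 1.60829911e-03,  9.50268559e-01,  3.11427486e-01,
         8.13263157e+01],
       [ 9.99998393e-01, -1.28181948e-03, -1.25301648e-03,
        -2.57597894e-01],
       [-7.91508351e-04,  3.11429001e-01, -9.50269094e-01,
        -1.73067815e+02],
       [ 0.00000000e+00,  0.00000000e+00,  0.00000000e+00,
         1.00000000e+00]]), 'extrinsics': array([[ 4.92757442e-01, -8.70166585e-01,  4.65594654e-04,
        -4.65034171e+02],
       [ 8.26895501e-01,  4.68087154e-01, -3.11670091e-01,
        -2.08216301e+02],
       [ 2.70986960e-01,  1.53962755e-01,  9.50190264e-01,
        -4.60129240e+02],
       [ 0.00000000e+00,  0.00000000e+00,  0.00000000e+00,
         1.00000000e+00]])}
[ 455.17870011 -276.69661899  199.52358542] [[ 8.71016697e-01  4.91253329e-01 -2.84548936e-04]
 [ 4.91253374e-01 -8.71016710e-01  1.15920768e-04]
 [-1.90900415e-04 -2.40754550e-04 -9.99999953e-01]] 61.45437090009272 [-0.10805138  0.44191305  0.26721356]
(np.float64(215.22375441664136), np.float64(226.44578240023458)) (np.float64(368.23351490294056), np.float64(239.57964127343357)) (np.float64(478.90162864221446), np.float64(30.310908735362972))
```

View pics/w1.png

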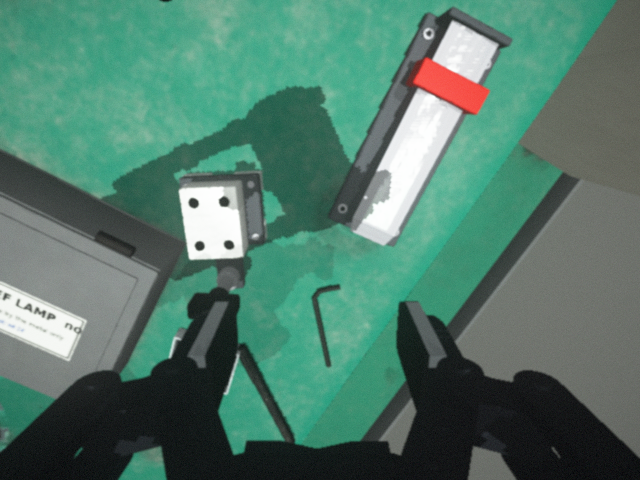

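The wrist view shows the block top's corners at (180,189), (241,185), (246,259) and (188,263), the rail's open end at (350,225)–(393,244), and the stop's near edge from (414,84) to (482,113).

```bash
python3 -c "
from h import *
d=load('w1.png')
c=[at(d,*p,62) for p in[(180,189),(241,185),(246,259),(188,263)]];print(np.mean(c,0))
for a,b in((0,1),(1,2),(2,3),(3,0)): v=c[b]-c[a];print(np.linalg.norm(v),np.degrees(np.arctan2(v[1],v[0])))
h=[at(d,*p,62) for p in[(193,203),(224,202),(229,244),(199,246)]];print('holes',np.mean(h,0)); v=h[1]-h[0]+h[2]-h[3];print(np.degrees(np.arctan2(v[1],v[0])));v=h[0]-h[3]+h[1]-h[2];print(np.degrees(np.arctan2(v[1],v[0])))
for n,u,v,z in(('holeO',342,209,10),('holeC',429,33,10),('stopL',414,84,52),('stopR',482,113,52),('plL',447,17,47),('plR',508,46,47),('endL',352,228,37),('endR',391,245,37)):print(n,at(d,u,v,z))
im=cv2.imread('pics/w1.png');a=cv2.resize(im[0:255,320:520],None,fx=2.35,fy=2.35,interpolation=3);b=cv2.resize(im[165:275,165:280],None,fx=2.8,fy=2.8,interpolation=3)
b=cv2.copyMakeBorder(b,0,a.shape[0]-b.shape[0],0,0,0);cv2.imwrite('pics/w1c.png',np.hstack([a,b]))"
```

```text
[ 404.45  -210.525   62.   ]
47.73311219688069 -56.70943172559677
61.69578591767835 -149.94410727306027
48.314387091217455 123.6900675259798
62.06738273844002 29.538782259558115
holes [ 404.225 -208.45    62.   ]
-57.37682987058762
31.94555768439089
holeO [ 456.6 -302.7   10. ]
holeC [ 617.8 -289.2   10. ]
stopL [ 573.4 -292.8   52. ]
stopR [ 581.6 -349.2   52. ]
plL [ 623.5 -289.1   47. ]
plR [ 629.9 -339.2   47. ]
endL [ 451.4 -314.    37. ]
endR [ 454.9 -352.    37. ]
```

View pics/w1c.png

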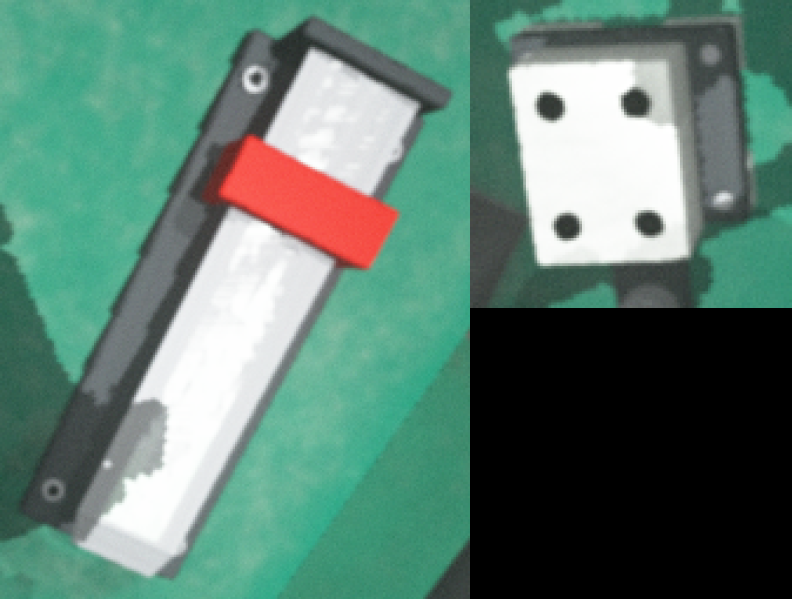

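```bash
cat > fit.py <<'E'
from h import *
from scipy.optimize import least_squares
w=load('w1.png');t=load('t1.png')
W=lambda X,Y:(319.7+X/2.35,-.3+Y/2.35)
L=lambda X,Y:(364.6+X/5.7,189.6+Y/5.7)
# (cam, pixel, rail coords; None = free along x)
C=[(w,W(22,510),(-95,35,10)),(w,W(250,32),(95,35,10)),(w,W(312,48),(89,20,40)),(w,W(420,102),(89,-20,40)),
(w,W(240,200),(None,20,40)),(w,W(105,485),(None,20,40)),(w,W(335,262),(None,-20,40)),(w,W(202,512),(None,-20,40)),
(w,W(218,190),('s',28,52)),(w,W(367,268),('s',-28,52)),
(w,W(80,542),(-90,16.5,37.5)),(w,W(152,577),(-90,-16.5,37.5))]
D=[(t,L(118,553),(-95,35,10)),(t,L(293,535),(-95,-35,10)),(t,L(55,88),(95,35,10)),
(t,L(160,470),(None,20,40)),(t,L(266,470),(None,-20,40)),(t,L(125,205),(None,20,40)),(t,L(235,195),(None,-20,40)),
(t,L(103,207),('s',28,52)),(t,L(250,187),('s',-28,52))]
def run(C,nm):
    def f(p):
        c,s=np.cos(p[2]),np.sin(p[2]);r=[]
        for d,uv,q in C:
            P=at(d,*uv,q[2])[:2]-p[:2];P=np.array([c*P[0]+s*P[1],-s*P[0]+c*P[1]])
            r.append(P[1]-q[1])
            if q[0] is not None:r.append(P[0]-(p[3] if q[0]=='s' else q[0]))
        return np.array(r)
    o=least_squares(f,[540,-322,.08,35],loss='soft_l1')
    p=o.x;print(nm,p[:2].round(1),np.degrees(p[2]).round(2),'stop',p[3].round(1)+90,'end',(p[:2]-90*np.array([np.cos(p[2]),np.sin(p[2])])).round(1),f(p).round(1))
run(C,'w');run(D,'t');run(C+D,'wt')
E
python3 fit.py
```

```text
w [ 540.  -322.7] 5.47 stop 127.1 end [ 450.4 -331.3] [ 0.7  2.3  0.1 -2.7 -0.6 -0.8  0.3 -0.3 -1.5 -3.4  0.1 -0.   0.7  0.6
  1.6 -0.6 -1.6  1.4  0.9  0.1]
t [ 539.2 -323.8] 4.73 stop 124.4 end [ 449.5 -331.2] [-0.4  0.9  1.2  0.3 -0.3 -3.7 -0.2  0.1 -0.9 -3.4  1.8 -0.8  1.4  0.8]
wt [ 539.7 -323. ] 5.31 stop 125.7 end [ 450.1 -331.3] [ 0.7  2.5  0.5 -2.5 -0.1 -0.6  0.7  0.1 -1.1 -3.4  0.5  0.   1.1  2.3
  1.9  1.3 -1.6  1.7  0.9  0.5 -0.3  0.6  1.4 -0.6 -2.  -3.9 -0.3 -0.
 -2.  -4.5  0.7 -2.4  0.3 -1.3]
```

Request:
move_arm(plan=[[[-6, -41.5, 0, 0], [-6, -41.5, 0, -0.6], [0, 0, 40, 0], [0, 0, 40, 0], [0, 0, 30, 0], [0, 0, 20, 0], [0, 0, 15, 0], [0, 0, 15, 0], [0, 0, 11.5, 0], [0, 0, 0, 0], [0, 0, 0, 0]]])

```text
t: 2.95
eef_pos: [404.7, -210.3, 28.5]
tool_rot: [[0.865, 0.502, 0.001], [0.502, -0.865, -0.0], [0.0, 0.001, -1.0]]
force: [0.8, 0.3, 0.2]
gripper_width: 61.4
finger_force: 0.0
```

Request:
move_arm(plan=[[[0, 0, 0, 0], [0, 0, 0, 0], [0, 0, 0, 0], [0, 0, 0, 0], [0, 0, 0, 0]]], fingers=0, force=70)

```text
t: 3.58
eef_pos: [406.0, -210.7, 30.4]
tool_rot: [[0.865, 0.502, 0.003], [0.502, -0.865, -0.001], [0.002, 0.003, -1.0]]
force: [-1.2, 2.9, 11.2]
gripper_width: 0.2
finger_force: 5.5
```

```bash
python3 -c "
from h import *
d=snap('wrist','w2.png');s=arm.observe();print(s['t'],s['eef_pos'],s['tool_rot'],s['gripper_width'],s['force'])"
```

```text
{'fx': 404.19175005687475, 'fy': 404.19175005687475, 'cx': 316.72186060021335, 'cy': 235.5312947119285, 'T_tool_cam': array([[ 1.60924250e-03,  9.50267053e-01,  3.11432077e-01,
         8.13268374e+01],
       [ 9.99998392e-01, -1.28278291e-03, -1.25309370e-03,
        -2.45074184e-01],
       [-7.91273909e-04,  3.11433593e-01, -9.50267589e-01,
        -1.73065645e+02],
       [ 0.00000000e+00,  0.00000000e+00,  0.00000000e+00,
         1.00000000e+00]]), 'extrinsics': array([[ 5.03131079e-01, -8.64203607e-01,  3.35315157e-03,
        -3.86486000e+02],
       [ 8.22263801e-01,  4.77512789e-01, -3.09618762e-01,
        -2.47155010e+02],
       [ 2.65972478e-01,  1.58535997e-01,  9.50854867e-01,
        -2.93280150e+02],
       [ 0.00000000e+00,  0.00000000e+00,  0.00000000e+00,
         1.00000000e+00]])}
3.625 [ 405.99404471 -210.71392626   30.43284211] [[ 0.86499473  0.50177226  0.00295295]
 [ 0.50177727 -0.86499594 -0.00126099]
 [ 0.00192156  0.00257248 -0.99999484]] 0.05441838635771533 [-1.34687863  2.47464524 11.40441043]
```

View pics/w2.png

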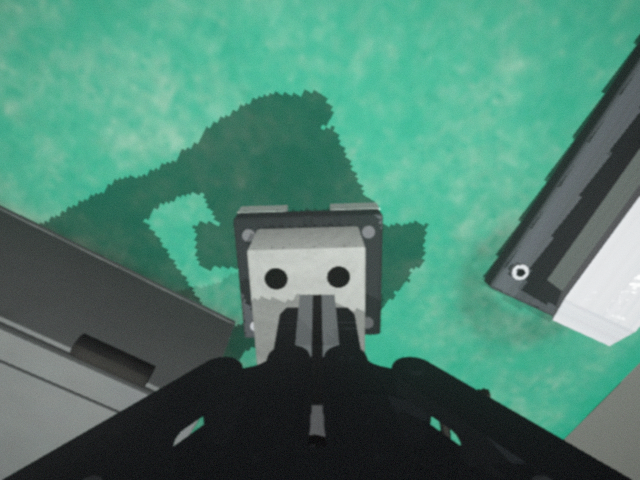

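The fingers are fully shut, yet the picture shows them resting on the block's top with 11 N upward instead of around it. So the tips seem to sit about 32 mm above the reported TCP. I'll test that against the first side and top pictures.

```bash
python3 -c "
from h import *
t=load('t1.png');s=load('s1.png')
p=np.array([260.1,-567.4,198.6]);y=np.array([.417,-.909,0])
for dz in(0,13,32,45):
  for k in(-43,43):
    q=p+k*y+[0,0,dz];print(dz,k,[round(a) for a in px(s,q)],[round(a) for a in px(t,q)])
w=load('w2.png')
for dz in(0,15,32): print(dz,px(w,[406+.865*11,-210.7+.5*11,30.4+dz]))
a=cv2.imread('pics/s1.png')[340:450,60:200];a=cv2.resize(a,None,fx=3.4,fy=3.4,interpolation=3)
b=cv2.imread('pics/t1.png')[350:450,545:640];b=cv2.resize(b,None,fx=3.4,fy=3.4,interpolation=3)
b=cv2.copyMakeBorder(b,0,a.shape[0]-b.shape[0],0,0,0);cv2.imwrite('pics/g.png',np.hstack([a,b]));print(a.shape)"
```

```text
0 -43 [117, 391] [544, 393]
0 43 [141, 453] [586, 370]
13 -43 [114, 384] [548, 394]
13 43 [139, 446] [591, 371]
32 -43 [109, 373] [554, 396]
32 43 [134, 436] [598, 372]
45 -43 [106, 365] [558, 398]
45 43 [131, 428] [603, 373]
0 (np.float64(316.74143301964705), np.float64(263.48379905652257))
15 (np.float64(316.8611635468648), np.float64(276.7057627674381))
32 (np.float64(317.02333129540654), np.float64(294.614111925545))
(374, 476, 3)
```

View pics/g.png

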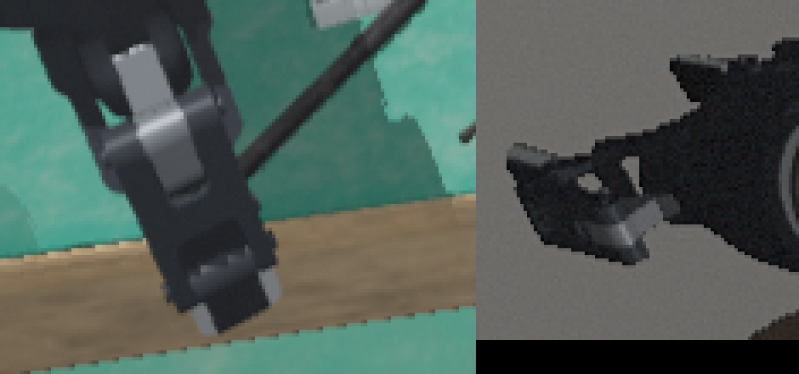

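The first pictures agree: the real fingertips sit about 32 mm short of the reported TCP along the tool axis. So the tips pressed lightly on the block's top. I'll lift, reopen, and correct for this offset from here on.

Request:
move_arm(plan=[[[0, 0, -30, 0], [0, 0, -30, 0], [0, 0, 0, 0], [0, 0, 0, 0], [0, 0, 0, 0], [0, 0, 0, 0]]], fingers=0.78)

```text
t: 4.38
eef_pos: [403.4, -209.5, 87.1]
tool_rot: [[0.865, 0.502, -0.002], [0.502, -0.865, 0.001], [-0.001, -0.002, -1.0]]
force: [0.4, -0.3, -0.7]
gripper_width: 66.6
finger_force: 0.0
```

```bash
python3 -c "
from h import *
d=load('w2.png');a=at(d,247,250,62);b=at(d,365,247,62);print(a,b,b-a,np.degrees(np.arctan2(*(b-a)[1::-1])),(a+b)/2, (a+b)[:2]/2-30*np.array([.866,.5]))
snap('wrist','w3.png');s=arm.observe();print(s['t'],s['eef_pos'],s['gripper_width'],s['force'])"
```

```text
[ 418.1 -173.5   62. ] [ 441.2 -210.9   62. ] [ 23.1 -37.4   0. ] -58.29857033049432 [ 429.65 -192.2    62.  ] [ 403.67 -207.2 ]
{'fx': 404.19175005687475, 'fy': 404.19175005687475, 'cx': 316.72186060021335, 'cy': 235.5312947119285, 'T_tool_cam': array([[ 1.60814066e-03,  9.50264727e-01,  3.11439181e-01,
         8.13302119e+01],
       [ 9.99998390e-01, -1.28023994e-03, -1.25729595e-03,
        -2.39680856e-01],
       [-7.96047111e-04,  3.11440701e-01, -9.50265256e-01,
        -1.73068425e+02],
       [ 0.00000000e+00,  0.00000000e+00,  0.00000000e+00,
         1.00000000e+00]]), 'extrinsics': array([[ 5.03265183e-01, -8.64131212e-01, -1.18466855e-03,
        -3.83962965e+02],
       [ 8.20699402e-01,  4.78399005e-01, -3.12388993e-01,
        -2.26990420e+02],
       [ 2.70511823e-01,  1.56242247e-01,  9.49953532e-01,
        -3.48956924e+02],
       [ 0.00000000e+00,  0.00000000e+00,  0.00000000e+00,
         1.00000000e+00]])}
4.425 [ 403.56588698 -209.61869735   87.31817115] 66.81586624883961 [-0.20634274  0.81638861  0.20617063]
```

View pics/w3.png

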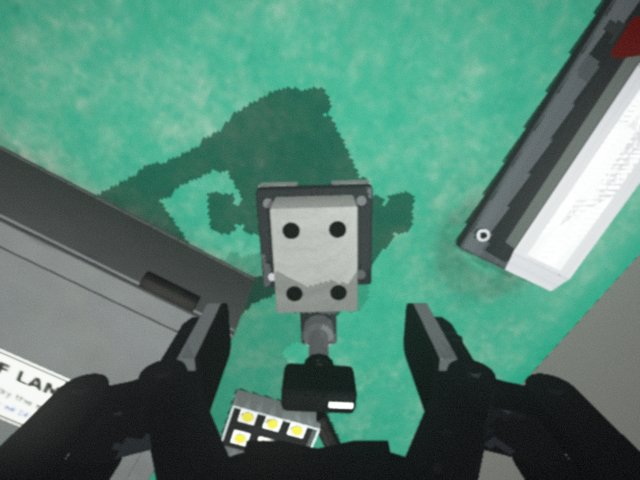

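The block is now centred, with top corners at (272,208), (355,206), (358,311) and (275,312). The fingers stand open on both sides of it.

```bash
python3 -c "
from h import *
d=load('w3.png')
c=[at(d,*p,62) for p in[(272,208),(355,206),(358,311),(275,312)]];m=np.mean(c,0);print(m)
for a,b in((0,1),(1,2),(2,3),(3,0)): v=c[b]-c[a];print(np.linalg.norm(v),np.degrees(np.arctan2(v[1],v[0])))
k=[at(d,*p,62) for p in[(291,230),(338,229),(339,293),(294,293)]];print(np.mean(k,0))
s=arm.observe();print(s['tool_rot'].T@(m-s['eef_pos']))
print(at(d,150,270,80), at(d,185,295,80))"
```

```text
[ 404.625 -207.725   62.   ]
41.849253278881804 -58.284866484902196
59.464274989274045 -146.52372170389734
45.61863654253601 121.00683605742404
58.90415944566225 29.82933490109649
[ 404.45  -208.125   62.   ]
[ 1.88704109 -1.06544836 25.31840232]
[ 366.9 -137.6   80. ] [ 363.2 -157.7   80. ]
```

Request:
move_arm(plan=[[[1.5, -1, 15, 0], [0, 0, 20, 0], [0, 0, 20, 0], [0, 0, 15, 0], [0, 0, 13, 0], [0, 0, 10, 0], [0, 0, 0, 0], [0, 0, 0, 0]]])

```text
t: 5.42
eef_pos: [405.5, -208.7, -4.5]
tool_rot: [[0.865, 0.502, 0.001], [0.502, -0.865, -0.001], [0.0, 0.001, -1.0]]
force: [0.1, -0.1, 0.6]
gripper_width: 66.4
finger_force: 0.0
```

Request:
move_arm(plan=[[[0, 0, 0, 0], [0, 0, 0, 0], [0, 0, 0, 0], [0, 0, 0, 0], [0, 0, 0, 0]]], fingers=0, force=70)

```text
t: 6.05
eef_pos: [405.6, -208.5, -3.9]
tool_rot: [[0.865, 0.502, 0.001], [0.502, -0.865, -0.0], [0.001, 0.001, -1.0]]
force: [0.4, 0.8, 5.3]
gripper_width: 44.3
finger_force: 73.5
```

Request:
move_arm(plan=[[[0, 0, -10, 0], [0, 0, -20, 0], [0, 0, -20, 0], [0, 0, -20, 0], [0, 0, -15, 0], [-13, 22, 0, 0], [-18, 28, 0, 0], [-18, 28, 0, 0], [-13, 20, 0, 0], [-6.5, 9.5, 0, 0], [0, 0, 0, 0]]])

```text
t: 7.42
eef_pos: [399.4, -335.7, 79.8]
tool_rot: [[0.866, 0.501, -0.001], [0.501, -0.866, 0.001], [0.0, -0.001, -1.0]]
force: [0.4, 1.2, -7.5]
gripper_width: 43.9
finger_force: 73.0
```

Request:
move_arm(plan=[[[0, 0, 0, -6], [0, 0, 0, -9], [0, 0, 0, -9], [0, 0, 0, -9], [0, 0, 0, -9], [0, 0, 0, -9], [0, 0, 0, -9], [0, 0, 0, -5.2], [0, 0, 0, 0], [0, 0, 0, 0], [0, 0, 0, 0]]])

```text
t: 8.8
eef_pos: [399.6, -335.4, 80.1]
tool_rot: [[-0.092, 0.996, -0.0], [0.996, 0.092, 0.0], [0.0, -0.0, -1.0]]
force: [1.1, 0.4, -7.8]
gripper_width: 44.0
finger_force: 72.8
```

```bash
python3 -c "
from h import *
snap('wrist','w4.png');snap('top','t4.png');s=arm.observe();print(s['t'],s['eef_pos'],s['tool_rot'],s['gripper_width'],s['force'],s['moment'],s['qpos'])"
```

```text
{'fx': 404.19175005687475, 'fy': 404.19175005687475, 'cx': 316.72186060021335, 'cy': 235.5312947119285, 'T_tool_cam': array([[ 1.60879680e-03,  9.49992091e-01,  3.12269816e-01,
         8.07815042e+01],
       [ 9.99998540e-01, -1.34834674e-03, -1.04997567e-03,
         1.09804452e+00],
       [-5.76420590e-04,  3.12271050e-01, -9.49992873e-01,
        -1.73067493e+02],
       [ 0.00000000e+00,  0.00000000e+00,  0.00000000e+00,
         1.00000000e+00]]), 'extrinsics': array([[ 9.95573763e-01,  9.39828626e-02,  3.23676896e-04,
        -3.67699326e+02],
       [-8.91938702e-02,  9.45917488e-01, -3.11904728e-01,
         3.55150214e+02],
       [-2.96198708e-02,  3.10495293e-01,  9.50113328e-01,
        -1.49775720e+02],
       [ 0.00000000e+00,  0.00000000e+00,  0.00000000e+00,
         1.00000000e+00]])}
{'fx': 441.79708350562345, 'fy': 441.79708350562345, 'cx': 319.37769447742755, 'cy': 240.7737156595371, 'extrinsics': array([[-2.79447111e-02, -9.99470362e-01,  1.66760074e-02,
        -1.39819524e+02],
       [ 9.85586476e-01, -2.47643154e-02,  1.67350014e-01,
        -5.45893613e+02],
       [-1.66848409e-01,  2.11121952e-02,  9.85756503e-01,
        -9.00888640e+02],
       [ 0.00000000e+00,  0.00000000e+00,  0.00000000e+00,
         1.00000000e+00]])}
8.9 [ 399.69193333 -335.60652077   80.16630093] [[-9.24947576e-02  9.95713168e-01 -8.51829980e-05]
 [ 9.95713157e-01  9.24947704e-02  1.60479706e-04]
 [ 1.67670738e-04 -6.99743005e-05 -9.99999983e-01]] 44.035136314854924 [-0.75268086  0.1740871  -7.61507955] [ 0.07780149  0.02901007 -0.02047838] [-7.81943541e-01  2.63799920e-01  1.96406912e+00  6.79925532e-05
  9.13897140e-01 -8.74612228e-01]
```

View pics/w4.png

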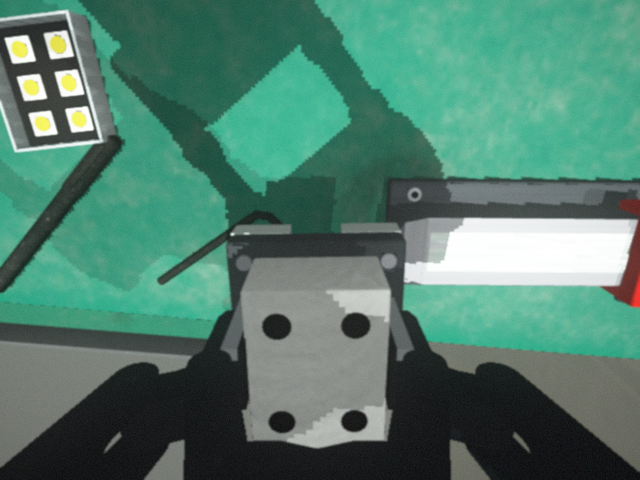

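The carriage is held squarely, with block-top edges at v≈290 and 438 and the plate's far edge at v≈236. Ahead of it, the rail top lies between v≈218 and 285.

```bash
python3 -c "
from h import *
d=load('w4.png')
a=np.radians(5.3);X=np.array([np.cos(a),np.sin(a)]);Y=np.array([-X[1],X[0]]);O=np.array([450.1,-331.3])
def q(n,u,v,z): P=at(d,u,v,z)[:2];print(n,P,'rail',(P-O)@X.round(3),((P-O)@Y).round(1))
Z=84
for n,u,v,z in(('bFL',245,290,Z+62),('bFR',388,288,Z+62),('bNR',388,437,Z+62),('bNL',248,440,Z+62),('plFL',230,236,Z+24),('plFR',405,236,Z+24),('hole',277,326,Z+62),('hole',355,325,Z+62),('hole',282,421,Z+62),('hole',354,420,Z+62),('railT',460,218,40),('railT',620,219,40),('railB',460,284,40),('railB',605,286,40),('baseT',390,179,10),('baseT',630,179,10)):q(n,u,v,z)
"
```

```text
bFL [ 377.4 -308.5] rail -70.31160000000004 29.4
bFR [ 418.9 -304. ] rail -28.563600000000044 30.1
bNR [ 427.  -358.1] rail -25.473200000000023 -24.6
bNL [ 380.5 -363.8] rail -72.31160000000001 -25.9
plFL [ 365.2 -305.6] rail -82.19600000000003 33.4
plFR [ 431.1 -299.4] rail -15.989199999999997 33.5
hole [ 387.4 -319.6] rail -61.37280000000005 17.4
hole [ 410.8 -317.1] rail -37.83640000000001 17.8
hole [ 391.3 -354.9] rail -60.73600000000001 -18.1
hole [ 414.8 -352.2] rail -37.08160000000001 -17.5
railT [ 477.1 -307.1] rail 29.118399999999998 21.6
railT [ 564.5 -299.5] rail 116.86799999999998 21.1
railB [ 485.2 -346.1] rail 33.59799999999996 -18.0
railB [ 569.  -339.5] rail 117.66999999999997 -19.1
baseT [ 441.7 -294.3] rail -4.962400000000034 37.6
baseT [ 586.4 -280.7] rail 140.40999999999997 37.8
```

Request:
move_arm(plan=[[[0.8, 0, 15, 0], [0, 0, 20, 0], [0, 0, 12, 0], [0, 0, 8, 0], [0, 5, 0, 0], [0, 5, 0, 0], [0, 0, 0, 0], [0, 0, 0, 0]]])

```text
t: 9.9
eef_pos: [410.0, -334.2, 25.7]
tool_rot: [[-0.093, 0.996, 0.001], [0.996, 0.093, -0.001], [-0.001, 0.0, -1.0]]
force: [0.2, -0.0, -7.4]
gripper_width: 44.3
finger_force: 72.9
```

Request:
move_arm(plan=[[[0, 3, 0, 0], [0, 3, 0, 0], [0, 3, 0, 0], [0, 3, 0, 0], [0, 3, 0, 0], [0, 0, 0, 0]]])

```text
t: 10.65
eef_pos: [424.6, -332.2, 24.9]
tool_rot: [[-0.093, 0.996, -0.0], [0.996, 0.093, 0.001], [0.001, -0.0, -1.0]]
force: [1.6, 0.8, -8.3]
gripper_width: 43.8
finger_force: 72.9
```

Request:
move_arm(plan=[[[0, 3, 0, 0], [0, 3, 0, 0], [0, 3, 0, 0], [0, 3, 0, 0], [0, 0, 0, 0]]])

```text
t: 11.28
eef_pos: [436.3, -330.7, 24.7]
tool_rot: [[-0.093, 0.996, -0.001], [0.996, 0.093, 0.001], [0.001, -0.001, -1.0]]
force: [-1.0, 3.1, -9.8]
gripper_width: 44.2
finger_force: 72.7
```

```bash
python3 -c "
from h import *
s=arm.observe();print(s['eef_pos'],s['force'],s['moment'])
im=arm.snapshot('side')['image'];w=arm.snapshot('wrist')['image']
a=cv2.resize(im[230:370,200:400],(400,280),interpolation=3);b=cv2.resize(w,(400,300));b=b[:280]
cv2.imwrite('pics/e5.png',np.hstack([a,b]))"
```

```text
[ 436.33236509 -330.71672812   24.7075334 ] [-0.99142857  3.14379252 -9.77483914] [0.64953142 0.12218163 0.10349873]
```

View pics/e5.png

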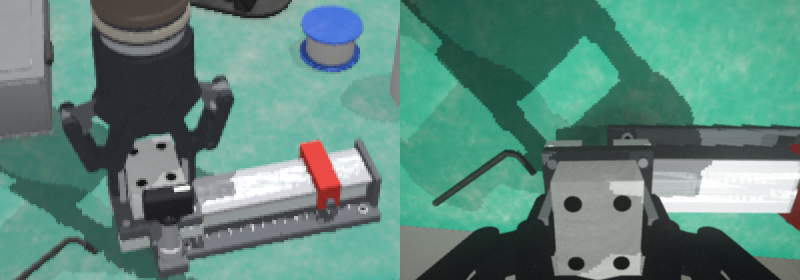

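The carriage is engaged on the rail and the stop is clear ahead. The side force is slight (+3 N in y), so I'll trim sideways and go on.

Request:
move_arm(plan=[[[0.8, 0, 0.5, 0], [0, 4, 0, 0], [0, 4, 0, 0], [0, 4, 0, 0], [0, 4, 0, 0], [0, 0, 0, 0]]])

```text
t: 12.12
eef_pos: [453.1, -329.1, 24.6]
tool_rot: [[-0.093, 0.996, 0.001], [0.996, 0.093, 0.0], [0.0, 0.001, -1.0]]
force: [-0.4, 3.4, -9.7]
gripper_width: 44.2
finger_force: 72.8
```

```bash
cat > st.py <<'E'
from plant import arm
s=arm.observe();R=s['tool_rot'];print(s['t'],s['eef_pos'].round(2),'tool F',(R.T@s['force']).round(2),'M',(R.T@s['moment']).round(3),s['gripper_width'])
E
python3 st.py
```

```text
12.125 [ 453.06 -329.09   24.61] tool F [ 3.46 -0.05  9.73] M [ 0.009  0.627 -0.059] 44.20803432530577
```

Request:
move_arm(plan=[[[1.2, 0, 0.3, 0], [0, 4, 0, 0], [0, 4, 0, 0], [0, 4, 0, 0], [0, 4, 0, 0], [0, 0, 0, 0]]])

```text
t: 12.88
eef_pos: [469.0, -327.1, 24.7]
tool_rot: [[-0.093, 0.996, 0.001], [0.996, 0.093, -0.001], [-0.001, 0.001, -1.0]]
force: [-0.2, -0.5, -7.2]
gripper_width: 44.0
finger_force: 72.9
```

```bash
python3 st.py
```

```text
12.875 [ 469.03 -327.05   24.73] tool F [-0.51 -0.3   7.16] M [0.026 0.035 0.022] 44.0355751896899
```

Request:
move_arm(plan=[[[0, 4, 0, 0], [0, 5, 0, 0], [0, 5, 0, 0], [0, 5, 0, 0], [0, 5, 0, 0], [0, 5, 0, 0], [0, 5, 0, 0], [0, 5, 0, 0], [0, 0, 0, 0]]])

```text
t: 14.0
eef_pos: [507.9, -323.2, 24.4]
tool_rot: [[-0.093, 0.996, 0.001], [0.996, 0.093, -0.001], [-0.001, 0.001, -1.0]]
force: [0.8, -1.3, -9.6]
gripper_width: 44.4
finger_force: 72.8
```

```bash
python3 st.py
```

```text
14.0 [ 507.93 -323.2    24.41] tool F [-1.36  0.64  9.6 ] M [-0.137 -0.231  0.075] 44.36589346144137
```

Request:
move_arm(plan=[[[-0.4, 4, 0.4, 0], [0, 4, 0, 0], [0, 4, 0, 0], [0, 4, 0, 0], [0, 2, 0, 0], [0, 0, 0, 0]]])

```text
t: 14.75
eef_pos: [525.4, -321.6, 24.2]
tool_rot: [[-0.093, 0.996, 0.001], [0.996, 0.093, -0.0], [-0.0, 0.001, -1.0]]
force: [-0.0, 1.2, -4.3]
gripper_width: 44.2
finger_force: 73.3
```

```bash
python3 st.py
```

```text
14.75 [ 525.44 -321.63   24.18] tool F [1.17 0.1  4.27] M [0.19  0.084 0.018] 44.2472340787264
```

Request:
move_arm(plan=[[[0, 1.5, 0, 0], [0, 1.5, 0, 0], [0, 1, 0, 0], [0, 1, 0, 0], [0, 0, 0, 0]]])

```text
t: 15.38
eef_pos: [530.0, -321.3, 24.2]
tool_rot: [[-0.093, 0.996, 0.0], [0.996, 0.093, -0.0], [-0.0, 0.0, -1.0]]
force: [-3.1, -0.5, -2.3]
gripper_width: 44.4
finger_force: 73.7
```

Request:
move_arm(plan=[[[0, 1, 0, 0], [0, 1, 0, 0], [0, 1, 0, 0], [0, 0, 0, 0]]])

```text
t: 15.88
eef_pos: [533.0, -321.1, 24.1]
tool_rot: [[-0.093, 0.996, 0.0], [0.996, 0.093, -0.0], [-0.0, 0.0, -1.0]]
force: [-3.9, -0.6, 0.8]
gripper_width: 43.9
finger_force: 73.9
```

Request:
move_arm(plan=[[[0, 1, -0.2, 0], [0, 1, 0, 0], [0, 1, 0, 0], [0, 0, 0, 0]]])

```text
t: 16.38
eef_pos: [536.0, -320.7, 24.2]
tool_rot: [[-0.093, 0.996, 0.0], [0.996, 0.093, -0.0], [-0.0, 0.0, -1.0]]
force: [-4.1, -0.9, 0.1]
gripper_width: 44.3
finger_force: 73.8
```

Request:
move_arm(plan=[[[0, 0.8, 0, 0], [0, 0.8, 0, 0], [0, 0.4, 0, 0], [0, 0, 0, 0]]])

```text
t: 16.88
eef_pos: [537.9, -320.5, 24.2]
tool_rot: [[-0.093, 0.996, -0.0], [0.996, 0.093, -0.0], [-0.0, -0.0, -1.0]]
force: [-4.7, -1.7, 0.6]
gripper_width: 44.2
finger_force: 73.8
```

Request:
move_arm(plan=[[[0, 0.5, 0, 0], [0, 0.5, 0, 0], [0, 0, 0, 0]]])

```text
t: 17.25
eef_pos: [538.8, -320.4, 24.2]
tool_rot: [[-0.093, 0.996, -0.0], [0.996, 0.093, -0.0], [-0.0, -0.0, -1.0]]
force: [-4.2, -1.2, -0.4]
gripper_width: 44.0
finger_force: 73.8
```

Request:
move_arm(plan=[[[0, 0.5, 0, 0], [0, 0.5, 0, 0], [0, 0, 0, 0]]])

```text
t: 17.62
eef_pos: [538.9, -320.4, 24.2]
tool_rot: [[-0.093, 0.996, -0.002], [0.996, 0.093, 0.0], [0.0, -0.002, -1.0]]
force: [-7.0, -1.6, 0.9]
gripper_width: 44.1
finger_force: 74.0
```

Request:
move_arm(plan=[[[0, 0.5, 0, 0], [0, 0.5, 0, 0], [0, 0, 0, 0]]])

```text
t: 18.0
eef_pos: [539.0, -320.3, 24.2]
tool_rot: [[-0.093, 0.996, -0.004], [0.996, 0.093, 0.001], [0.001, -0.004, -1.0]]
force: [-9.5, -1.0, 4.0]
gripper_width: 44.0
finger_force: 74.2
```

The carriage stopped at x≈539 with a gentle, rising reaction, which matches the measured stop position (about 125 mm from the rail end). I'll ease off, release and rise.

Request:
move_arm(plan=[[[0, -0.6, 0, 0], [0, -0.4, 0, 0], [0, 0, 0, 0]]])

```text
t: 18.38
eef_pos: [539.0, -320.4, 24.2]
tool_rot: [[-0.093, 0.996, -0.002], [0.996, 0.093, 0.0], [0.0, -0.001, -1.0]]
force: [-6.6, -1.2, 2.5]
gripper_width: 43.9
finger_force: 74.0
```

Request:
move_arm(plan=[[[0, 0, 0, 0], [0, 0, 0, 0], [0, 0, 0, 0], [0, 0, -10, 0], [0, 0, -20, 0], [0, 0, -25, 0], [0, 0, -25, 0], [0, 0, -10, 0], [0, 0, 0, 0]]], fingers=0.75)

```text
t: 19.5
eef_pos: [540.8, -320.9, 115.9]
tool_rot: [[-0.093, 0.996, 0.003], [0.996, 0.093, -0.002], [-0.002, 0.002, -1.0]]
force: [0.4, -0.5, 0.4]
gripper_width: 64.2
finger_force: 0.0
```

```bash
python3 -c "
from h import *
d=snap('wrist','w6.png')
g=cv2.cvtColor(d['image'],cv2.COLOR_BGR2GRAY)
_,m=cv2.threshold(g,120,255,0)
n,l,st,c=cv2.connectedComponentsWithStats(m)
for i in range(1,n):
  if st[i,4]>400: print(st[i],c[i].round())
print([px(load('w6.png'),p) for p in([539,-320,90],[544.7,-382,124])])"; python3 st.py
```

```text
{'fx': 404.19175005687475, 'fy': 404.19175005687475, 'cx': 316.72186060021335, 'cy': 235.5312947119285, 'T_tool_cam': array([[ 1.60901775e-03,  9.49993326e-01,  3.12266059e-01,
         8.07837039e+01],
       [ 9.99998537e-01, -1.34745867e-03, -1.05339227e-03,
         1.09541667e+00],
       [-5.79950015e-04,  3.12267297e-01, -9.49994105e-01,
        -1.73066454e+02],
       [ 0.00000000e+00,  0.00000000e+00,  0.00000000e+00,
         1.00000000e+00]]), 'extrinsics': array([[ 9.95530453e-01,  9.43919642e-02,  3.04551888e-03,
        -5.09774524e+02],
       [-8.86606850e-02,  9.45220280e-01, -3.14162226e-01,
         3.64981656e+02],
       [-3.25330758e-02,  3.12488045e-01,  9.49364430e-01,
        -1.81829968e+02],
       [ 0.00000000e+00,  0.00000000e+00,  0.00000000e+00,
         1.00000000e+00]])}
[     0      0    640    357 128924] [348. 194.]
[  195    42   138   129 10165] [265. 116.]
[   0  338  169   64 5052] [ 75. 361.]
[ 215  356  148   98 7471] [275. 409.]
[(np.float64(310.8362879472543), np.float64(261.1364547301181)), (np.float64(310.31511407321483), np.float64(402.95766446789196))]
19.55 [ 539.92 -320.27  114.55] tool F [ 0.59 -0.19  0.88] M [ 0.031  0.016 -0.014] 63.721863640605044
```

```bash
python3 -c "
from h import *
g=cv2.imread('pics/w6.png',0)[180:470,215:405]
s=cv2.resize(g,None,fx=1/3,fy=1/5,interpolation=cv2.INTER_AREA)
for i,r in enumerate(s): print(180+5*i,''.join(' .:-=+*#%@'[min(9,int(x)//24)] for x in r))"
```

```text
180 :::::::::-======--:--------::::::::::::------------::::::::::::
185 :::::::::::-==+==----------::::::::::::---------:--::::::::::::
190 :::::::::::::-------:::::::::::::::::::::::::::::::::::::::::::
195 ::::::::::::::====-::-------------------------:---:::::::::::::
200 ::::::::::::::=+%#==++++++++++++++++++++++++++=+*+-::----------
205 ==============-=+==++++++++++++++++++++++++++++=+=:::----------
210 +=============::::+*+*###############%%%%%%%%%%=:::::----------
215 @##+==========::::+*********#######%%%%%%%%%%%#=:::::----------
220 @@@+++++++++++::::+*****++*********#%%%#*#**#*+-::-::---------=
225 @@@+++++++++++-:::=***+:..:=**********-...-+**+-:::::---------=
230 @@@+++++++++++-:::=**+-....:+*****+++=.....=**+-:-:::---------=
235 @@@%#**++*++++-:::=**+=:...=++*+++++++-..:-+**+-:--:----------*
240 @@@@@@@@@@#+++=:::=****++++*********++++++****+-:--:--------=+%
245 @@@@@@@@@@@@++=:::-***************+*+++*******+-:--:------===+@
250 @@@@@@@@@@@%++=:::-*******++*+*++*********++**+-:--:---==+++++@
255 %%%%%%%%%%%%%*=:::-+***************##***+**++*+---::--=+++++++%
260 ########
[... 2127 characters left out ...]
+++++++++++++++++++++===============
420 .=+++++++++++++++++++++++++++++++++++++++++++++++==============
425 .:+++++++++++++++++++++++++++++++++++++++++++++++==============
430 ..-++++++++++++++++++++++++++++++++++++++++++++++==============
435 ...=+++++++++++++++++++++++++++++++++++++++++++++==============
440 ...:++++++-:::::::::::::--==++++++++++++==--::::::::::::.:=====
445 ....-++++=....................::----::....................-====
450  .. .===-:............................................ ...:--==
455     ... .  ..... ..... ......................... ....   .    ..
460         .  .. ..... ..... ... .......... ... ......    ..      
465         .  .     . . ... .... . .... . ...   ..
```

```bash
python3 -c "
from h import *
d=load('w6.png');s=arm.observe();R=s['tool_rot'];p=np.array(s['eef_pos'])
def q(n,u,v,z): print(n,at(d,u,v,z),(R.T@(at(d,u,v,z)-p)).round(1))
for a in(('barNL',279,411,124),('barNR',351,412.5,124),('barFL',283,366,124),('bFL',270,209,90),('bFR',355,208,90),('bNL',274,314,90),('bNR',355,312,90),('h',291,230,90),('h',338,230,90),('h',293,293,90),('h',338,293,90)):q(*a)"
```

```text
barNL [ 529.5 -388.3  124. ] [-66.8 -16.7  -9.4]
barNR [ 565.6 -386.   124. ] [-67.8  19.5  -9.4]
barFL [ 529.7 -361.6  124. ] [-40.2 -14.   -9.4]
bFL [ 515.8 -293.6   90. ] [ 28.8 -21.6  24.5]
bFR [ 558.7 -289.1   90. ] [29.3 21.6 24.6]
bNL [ 521.5 -353.3   90. ] [-31.2 -21.4  24.6]
bNR [ 566.  -347.9   90. ] [-29.9  23.4  24.6]
h [ 527.3 -303.7   90. ] [ 17.7 -11.   24.5]
h [ 551.4 -301.5   90. ] [17.6 13.2 24.6]
h [ 531.  -339.5   90. ] [-18.3 -10.7  24.6]
h [ 555.4 -337.2   90. ] [-18.3  13.8  24.6]
```

The block is still up to its expected pose. The T-handle bar appears at tool offset (-61.5, 1.2), turned only about 0.03 rad.

Request:
move_arm(plan=[[[-20, 0.4, 0, 0], [-22, 0.4, 0, 0], [-19.5, 0.4, 0, -7.5], [0, 0, 0, -10], [0, 0, 0, -10], [0, 0, 0, -10], [0, 0, 0, -10], [0, 0, 0, -10], [0, 0, 0, -10], [0, 0, 0, -10], [0, 0, 0, -10], [0, 0, 0, 0]]], fingers=0.5)

```text
t: 21.05
eef_pos: [546.4, -382.9, 113.3]
tool_rot: [[-0.999, -0.046, -0.001], [-0.046, 0.999, 0.0], [0.001, 0.0, -1.0]]
force: [-0.2, -0.2, 0.6]
gripper_width: 42.6
finger_force: 0.0
```

Request:
move_arm(plan=[[[0, 0, 0, 0], [0, 0, 0, 0]]])

```text
t: 21.3
eef_pos: [546.7, -381.8, 113.9]
tool_rot: [[-0.999, -0.048, -0.0], [-0.048, 0.999, 0.0], [0.0, 0.0, -1.0]]
force: [-0.7, 0.4, -0.1]
gripper_width: 42.8
finger_force: 0.0
```

```bash
python3 -c "
from h import *
d=snap('wrist','w7.png')
for p in([545.7,-381.5,124],[539,-320,90]):print(px(load('w7.png'),p))
g=cv2.imread('pics/w7.png',0)[180:470,180:460]
s=cv2.resize(g,None,fx=1/3,fy=1/5,interpolation=cv2.INTER_AREA)
for i,r in enumerate(s): print(180+5*i,''.join(' .:-=+*#%@'[min(9,int(x)//24)] for x in r))"; python3 st.py
```

```text
{'fx': 404.19175005687475, 'fy': 404.19175005687475, 'cx': 316.72186060021335, 'cy': 235.5312947119285, 'T_tool_cam': array([[ 1.60829440e-03,  9.49993116e-01,  3.12266700e-01,
         7.89453945e+01],
       [ 9.99998537e-01, -1.70967966e-03,  5.08919361e-05,
         8.22657868e-01],
       [ 5.82223014e-04,  3.12266162e-01, -9.49994477e-01,
        -1.73067693e+02],
       [ 0.00000000e+00,  0.00000000e+00,  0.00000000e+00,
         1.00000000e+00]]), 'extrinsics': array([[-4.93186028e-02,  9.98782987e-01, -4.69582521e-04,
         4.07458181e+02],
       [-9.48900939e-01, -4.70022059e-02, -3.12054163e-01,
         5.15403746e+02],
       [-3.11696460e-01, -1.49444880e-02,  9.50064197e-01,
        -1.32628487e+02],
       [ 0.00000000e+00,  0.00000000e+00,  0.00000000e+00,
         1.00000000e+00]])}
(np.float64(315.483838662181), np.float64(287.7995230581953))
(np.float64(434.3652563154099), np.float64(253.01376724719998))
180 +++++++++============++++=++++++=-------:-:::-::::::::::::-=-=============================+##
185 ===++=+==========+========++++++--------::::::::::::::::
[... 4927 characters left out ...]
      ....
440 =-.  .         .. . . ............::-=+++++++*****+++=--::..............                 -+==
445 ==.      .  ..     ......................::--==--:.....................                  :+++
450 ==.     .        . .  . .. ......................................... . .                 :+++
455 =-..    .    .       ..  .  .......................... ....... .       .                 :+++
460 ==.         ..   ..       .  .. .. ................ ......                   .           :+++
465 =-.         .         .          .... . ....... . .. . .    .            .               :+++
21.35 [ 546.71 -381.63  114.03] tool F [-0.    0.08  0.08] M [-0.013  0.025 -0.065] 42.93852800024232
```

The fingers straddle the bar, whose centre is about u=311 against 316 for the fingers' middle, so it lies about 2 mm to tool -y. Before descending I'll correct that, the 1.5° bar angle and the x offset.

Request:
move_arm(plan=[[[1.3, -1.6, 0, 1.5], [0, 0, 12, 0], [0, 0, 12, 0], [0, 0, 10, 0], [0, 0, 8, 0], [0, 0, 6, 0], [0, 0, 0, 0], [0, 0, 0, 0]]])

```text
t: 22.35
eef_pos: [545.9, -383.3, 66.6]
tool_rot: [[-1.0, -0.023, 0.001], [-0.023, 1.0, -0.0], [-0.001, -0.0, -1.0]]
force: [0.1, 0.7, -0.6]
gripper_width: 42.8
finger_force: 0.0
```

Request:
move_arm(plan=[[[0, 0, 0, 0], [0, 0, 0, 0], [0, 0, 0, 0], [0, 0, 0, 0], [0, 0, 0, 0]]], fingers=0, force=40)

```text
t: 22.98
eef_pos: [546.0, -384.2, 67.0]
tool_rot: [[-1.0, -0.023, 0.001], [-0.023, 1.0, -0.002], [-0.001, -0.002, -1.0]]
force: [-0.8, -3.7, 2.6]
gripper_width: 13.3
finger_force: 39.3
```

```bash
python3 st.py
```

```text
22.975 [ 545.98 -384.25   67.01] tool F [ 0.92 -3.69 -2.55] M [ 0.716  0.187 -0.006] 13.293764405867618
```

Request:
move_arm(plan=[[[0, -0.9, 0, 0], [0, 0, 0, 5], [0, 0, 0, 6], [0, 0, 0, 6], [0, 0, 0, 6], [0, 0, 0, 6], [0, 0, 0, 6], [0, 0, 0, 0]]])

```text
t: 23.98
eef_pos: [545.9, -384.3, 66.9]
tool_rot: [[-0.833, 0.554, 0.001], [0.554, 0.833, -0.001], [-0.001, -0.0, -1.0]]
force: [-1.1, -2.8, 5.1]
gripper_width: 13.4
finger_force: 39.5
```

```bash
python3 st.py; python3 -c "
from plant import arm;s=arm.observe();import numpy as np;print(s['force'],s['moment'],np.degrees(np.arctan2(s['tool_rot'][1,0],s['tool_rot'][0,0])))"
```

```text
23.975 [ 545.94 -384.28   66.92] tool F [-0.66 -2.92 -5.11] M [ 0.487 -0.124  0.119] 13.36222913456273
[-1.06682223 -2.79597056  5.1156294 ] [-0.47465489  0.16623024 -0.11956298] 146.3863734483037
```

Request:
move_arm(plan=[[[0, 0, -0.3, 6], [0, 0, 0, 6], [0, 0, 0, 6], [0, 0, 0, 6], [0, 0, 0, 4], [0, 0, 0, 0]]])

```text
t: 24.72
eef_pos: [545.4, -385.0, 67.0]
tool_rot: [[-0.476, 0.879, 0.0], [0.879, 0.476, -0.002], [-0.002, -0.001, -1.0]]
force: [-1.2, -5.2, 3.9]
gripper_width: 13.5
finger_force: 39.8
```

```bash
cat >> st.py <<'E'
import numpy as np;print(s['force'].round(1),s['moment'].round(2),np.degrees(np.arctan2(R[1,0],R[0,0])).round(2))
E
python3 st.py
```

```text
24.725 [ 545.44 -385.04   66.99] tool F [-4.01 -3.5  -3.87] M [ 0.644 -0.531 -0.013] 13.477818424969874
[-1.2 -5.2  3.9] [-0.77  0.31  0.01] 118.45
```

Request:
move_arm(plan=[[[-1.1, 0, 0, 0], [0, 0, 0, 4], [0, 0, 0, 4], [0, 0, 0, 0]]])

```text
t: 25.22
eef_pos: [545.5, -385.2, 66.9]
tool_rot: [[-0.349, 0.937, -0.001], [0.937, 0.349, -0.0], [0.0, -0.001, -1.0]]
force: [-2.9, -3.1, 6.2]
gripper_width: 13.4
finger_force: 40.0
```

```bash
python3 st.py
```

```text
25.225 [ 545.54 -385.18   66.92] tool F [-1.88 -3.75 -6.15] M [ 0.683 -0.33  -0.011] 13.430902472354875
[-2.9 -3.1  6.2] [-0.55  0.53  0.01] 110.43
```

Request:
move_arm(plan=[[[0, 0, 0, 3], [0, 0, 0, 2], [0, 0, 0, 0]]])

```text
t: 25.6
eef_pos: [545.4, -385.2, 66.9]
tool_rot: [[-0.266, 0.964, -0.001], [0.964, 0.266, -0.0], [0.0, -0.001, -1.0]]
force: [-3.4, -3.9, 5.7]
gripper_width: 13.5
finger_force: 40.9
```

```bash
python3 st.py
```

```text
25.6 [ 545.44 -385.24   66.92] tool F [-2.9  -4.3  -5.68] M [ 0.664 -0.413 -0.088] 13.545916880285736
[-3.4 -3.9  5.7] [-0.58  0.53  0.09] 105.45
```

Request:
move_arm(plan=[[[0, 0, 0, 2], [0, 0, 0, 2], [0, 0, 0, 0]]])

```text
t: 25.98
eef_pos: [544.9, -385.7, 67.0]
tool_rot: [[-0.201, 0.98, -0.003], [0.98, 0.201, -0.001], [-0.001, -0.003, -1.0]]
force: [-3.7, -4.0, 6.6]
gripper_width: 13.3
finger_force: 57.4
```

```bash
python3 st.py
```

```text
25.975 [ 544.89 -385.65   66.99] tool F [-3.22 -4.43 -6.56] M [ 0.853 -0.512 -0.629] 13.306760855721318
[-3.7 -4.   6.6] [-0.67  0.73  0.63] 101.62
```

Request:
move_arm(plan=[[[0, 0, 0, 2], [0, 0, 0, 1.5], [0, 0, 0, 0]]])

```text
t: 26.35
eef_pos: [544.4, -385.6, 67.0]
tool_rot: [[-0.146, 0.989, -0.004], [0.989, 0.146, -0.002], [-0.001, -0.005, -1.0]]
force: [-4.8, -4.3, 7.7]
gripper_width: 13.5
finger_force: 80.9
```

```bash
python3 st.py
```

```text
26.35 [ 544.4  -385.6    67.02] tool F [-3.6  -5.38 -7.64] M [ 0.792 -0.431 -1.618] 13.462024292075393
[-4.8 -4.3  7.7] [-0.54  0.72  1.62] 98.39
```

The moment rose to 1.6 N m with no more give, so the handle is at its end stop. I'll relieve the twist, release and rise.

Request:
move_arm(plan=[[[0, 0, 0, -2.5], [0, 0, 0, -2.5], [0, 0, 0, 0]]])

```text
t: 26.72
eef_pos: [545.0, -385.6, 66.9]
tool_rot: [[-0.226, 0.974, -0.002], [0.974, 0.226, -0.001], [-0.0, -0.002, -1.0]]
force: [-3.8, -5.2, 5.9]
gripper_width: 13.1
finger_force: 47.7
```

```bash
python3 st.py
```

```text
26.725 [ 544.98 -385.61   66.92] tool F [-4.26 -4.88 -5.85] M [ 0.775 -0.406 -0.289] 13.09355542636903
[-3.8 -5.2  5.9] [-0.57  0.66  0.29] 103.04
```

Request:
move_arm(plan=[[[0, 0, 0, 0], [0, 0, 0, 0], [0, 0, 0, 0], [0, 0, 0, 0], [0, 0, -15, 0], [0, 0, -30, 0], [0, 0, -30, 0], [0, 0, 0, 0], [0, 0, 0, 0]]], fingers=0.5)

```text
t: 27.85
eef_pos: [545.9, -384.7, 141.4]
tool_rot: [[-0.222, 0.975, -0.0], [0.975, 0.222, 0.0], [0.0, -0.0, -1.0]]
force: [0.2, 0.6, 0.2]
gripper_width: 42.8
finger_force: 0.0
```

```bash
python3 st.py; python3 -c "
from h import *
d=snap('wrist','w8.png')
for p in([539,-320.5,90],[544.7,-383,124]):print(px(load('w8.png'),p))
g=cv2.imread('pics/w8.png',0)[110:400,180:460]
s=cv2.resize(g,None,fx=1/3,fy=1/5,interpolation=cv2.INTER_AREA)
for i,r in enumerate(s): print(110+5*i,''.join(' .:-=+*#%@'[min(9,int(x)//24)] for x in r))"
```

```text
27.85 [ 545.85 -384.69  141.45] tool F [ 0.53  0.35 -0.21] M [0.001 0.02  0.047] 42.80106427052654
[0.2 0.6 0.2] [ 0.02  0.01 -0.05] 102.83
{'fx': 404.19175005687475, 'fy': 404.19175005687475, 'cx': 316.72186060021335, 'cy': 235.5312947119285, 'T_tool_cam': array([[ 1.60873213e-03,  9.49970139e-01,  3.12336593e-01,
         8.06312492e+01],
       [ 9.99998585e-01, -1.37456506e-03, -9.69896258e-04,
         1.18987660e+00],
       [-4.92045515e-04,  3.12337711e-01, -9.49971006e-01,
        -1.73067546e+02],
       [ 0.00000000e+00,  0.00000000e+00,  0.00000000e+00,
         1.00000000e+00]]), 'extrinsics': array([[ 9.74690047e-01,  2.23560193e-01,  3.91057894e-04,
        -4.47493974e+02],
       [-2.12274249e-01,  9.26030897e-01, -3.12100018e-01,
         4.93712803e+02],
       [-7.01352722e-02,  3.04117770e-01,  9.50049170e-01,
        -1.68698524e+02],
       [ 0.00000000e+00,  0.00000000e+00,  0.00000000e+00,
         1.00000000e+00]])}
(np.float64(328.2816794159494), np.float64(134.8563611343917))
(np.float64(312.48401980282785), np.float64(265.5808302928916))
110 ========+#@@@
[... 4964 characters left out ...]
...........=====
365 ==-.......................=++++++++++++++++++++++================:......................:-===
370 .........................:+++++++++++++++++++++++================-...........................
375 .........................-++++++++++++++++++++++++================:. ..........  . ..........
380 .........................=+++++++++++++++++++++++=================-............  .. . . . .  
385 ......  ................-+++++++++++++++++++++++++=================...........  .     .. .   
390  ..  ...   . ...........=+++++++++++++++++++++++++=================:........ . .  .          
395 ...  . .. . . .........:=+++++++++++++++++++++++++=================-..... .              ..
```

```bash
python3 -c "
from h import *
for f in('w8.png','w6.png'):
  im=cv2.imread('pics/'+f).astype(int);d=load(f)
  m=(im[...,2]>im[...,1]+40)&(im[...,2]>im[...,0]+40)
  v,u=np.nonzero(m);print(f,m.sum(),u.min(),u.max(),v.min(),v.max())
  for r in range(v.min()+5,v.max(),max(1,(v.max()-v.min())//7)):
    us=u[v==r];x=us.min();print(r,x,us.max(),at(d,x,r,52)[:2],[tuple(im[r,k]) for k in range(x-8,x+2,1)])
"
```

```text
w8.png 3730 376 639 96 229
101 391 423 [ 573.6 -294.6] [(np.int64(149), np.int64(148), np.int64(149)), (np.int64(126), np.int64(127), np.int64(124)), (np.int64(92), np.int64(93), np.int64(90)), (np.int64(88), np.int64(89), np.int64(83)), (np.int64(85), np.int64(86), np.int64(81)), (np.int64(93), np.int64(93), np.int64(90)), (np.int64(83), np.int64(84), np.int64(85)), (np.int64(71), np.int64(75), np.int64(115)), (np.int64(57), np.int64(60), np.int64(172)), (np.int64(59), np.int64(66), np.int64(228))]
120 387 419 [ 574.3 -306. ] [(np.int64(86), np.int64(86), np.int64(86)), (np.int64(88), np.int64(89), np.int64(86)), (np.int64(83), np.int64(85), np.int64(81)), (np.int64(80), np.int64(82), np.int64(82)), (np.int64(80), np.int64(81), np.int64(81)), (np.int64(86), np.int64(85), np.int64(87)), (np.int64(78), np.int64(76), np.int64(82)), (np.int64(66), np.int64(68), np.int64(82)), (np.int64(57), np.int64(60), np.int64(106)), (np.int64(48), np.int64(53), np.int64(130))]
139 384 415 [ 575.7 -317.6] [(np.int64(84), np.int64(84), np.int64(83)), (np.int64(83), np.int64(80), np.int64(83)), (np.int
[... 4946 characters left out ...]
64(109), np.int64(107)), (np.int64(104), np.int64(103), np.int64(105)), (np.int64(79), np.int64(81), np.int64(121)), (np.int64(60), np.int64(65), np.int64(164)), (np.int64(44), np.int64(53), np.int64(205))]
296 620 639 [ 742.5 -340.8] [(np.int64(246), np.int64(249), np.int64(247)), (np.int64(246), np.int64(249), np.int64(247)), (np.int64(246), np.int64(249), np.int64(247)), (np.int64(244), np.int64(247), np.int64(245)), (np.int64(234), np.int64(239), np.int64(236)), (np.int64(199), np.int64(205), np.int64(213)), (np.int64(144), np.int64(152), np.int64(173)), (np.int64(97), np.int64(102), np.int64(137)), (np.int64(64), np.int64(67), np.int64(118)), (np.int64(45), np.int64(50), np.int64(107))]
```

The plate's colour runs straight into the red stop with no gap, the bar angle gives a joint value of about 1.4, and the gripper is clear. I'm handing the job in.

```bash
python3 -c "
from plant import arm;print(arm.finish_job())"
```

```text
the job is handed in; nothing more can be done
None
```

The carriage is on the rail, snug against the red stop, with the T-handle turned to its end stop and released. I handed it in at about 28 s and no verdict came back; my first grasp shut on the block's top (about 11 N, the fingertips being about 32 mm short of the reported TCP), which I corrected.

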